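# Hang up the scraper, peel the stuck cover off the mould and hold it over the rinse tub

## Robot

A 7-joint arm with a two-finger parallel gripper is mounted at the origin on the work surface. World frame = base frame: x ahead of the robot, y to its left, z up, the work surface at z = 0. Lengths are in mm, angles in rad, forces in N, time in s.
With the tool pointing down it reaches from about 400 to 850 mm from the base axis. Payload 4.4 kg.
Tool frame: the origin (TCP) lies on the mounting face of the last link; the fingertips stand 199 mm ahead of it and the grasp point (between the pads) lies 180 mm ahead of it (env.tcp_to_tips is the distance from the TCP to the fingertips, in mm); z points along the fingers, y is the line along which they close (so a half turn about z gives the same grasp; the last joint's range is limited). The gripper opens to 94 mm and grips with 3 to 60 N. Pads are 16 mm wide; open, the fingers measure 119 mm over their backs; the gripper's body (75 mm by 177 mm) begins 78 mm behind the grasp point.
Start: joints at [1.26, 0.628, 0.038, 1.517, -0.027, 0.996, -0.02], TCP at [157.556, -630.628, 404.678] pointing down, gripper open.
Joint ranges: [-3.06, 3.06], [-0.37, 2.12], [-1.25, 1.32], [0.18, 2.47], [-1.1, 4.24], [0.23, 1.98], [-2.94, 2.94]. Speed limits (rad/s): [2.57, 2.57, 3.14, 3.14, 3.14, 3.14, 3.14].

## Interface

Orientations are given as a rotation vector (axis times angle).
In Python, from plant import env gives the robot as it stands.
- The arm moves only by the tool send_rows, never from a script. Its argument "commands" is a list that holds one entry, the list of rows, each a list of 7 numbers: the closure, from -1 (fully open) to 1 (shut), then the shift along the tool's x, y, z normalised to -1 to 1, where 1 is 0.15 m, then the turn, a rotation vector about the tool's x, y, z normalised to -1 to 1, where 1 is pi rad. In form: [[[claw, tx, ty, tz, ax, ay, az], ...]]. A call has 1 to 5 rows; each row shifts and turns the commanded pose from where the row before left it, along the tool's axes as they then stand; what a row does not reach is not made up. A row lasts 1/10 s, in which the tool goes at most 50 mm and 8.59 degrees, less where a joint would pass 70% of its speed; a pose out of reach is approached as far as the arm can. A call with a number of a shift or a turn outside -1 to 1 is refused whole. A call with a gripper value outside its range is refused whole. The fingers move at their own pace and stop on an object; "force" is the grip in N (left out, the last holds). Time passes only in rows, so rows that do not move let the fingers close. It gives the time, the measured TCP pose, the force, the opening and the grip force at its end, in the units of the state.
- env.state(): the state, without advancing time (a new reading comes with each control period).
- env.get_image(name): name is "side" or "top"; returns the picture (420x560x3 uint8, red, green, blue); there is no depth.
- env.get_calibration(name): a dict with "K" (3x3 intrinsics, pixels), "D" ([k1, k2, p1, p2, k3] as OpenCV has them; the pictures are not rectified), "world_from_camera" (4x4, takes a point from camera to world coordinates). Camera axes: x right, y down, z forward; pixel columns grow to the right and rows downward; lengths in mm; the calibration is good to about 2 mm. A picture is of the moment at which its call begins. get_calibration takes no time and is no camera call.
- env.finish_job(): hands the job in; it is judged then, once.
Trained networks look in the newest picture that a camera, given by its name, has taken for a name from the list of things; names that differ only in an ending like _2 or _b are one class to them, and where a whole thing is asked for, a point or a joint stands for the part that bears it (a point fixed in the world has none). Each returns a list of dicts, best first, with "confidence" (0 to 1); they miss things now and then, are a little off and sometimes report something else, mostly with a low value. They report only what shows in the picture. A call takes as long as a camera call. They do not tell look-alikes from the thing itself.
- env.spot_in(camera, query): "centre" ([x, y, z] in mm, in the coordinates of the camera as it stood for that picture, good to about 4 mm: the middle of the surface that is visible of it).
- env.trace(camera, query): "pixels" (420x560 bool, what is visible of it).
- env.place_of(camera, query): "centre" ([x, y, z] in mm, in the coordinates of the camera as it stood for that picture, good to about 4 mm: a listed point, or the origin of a listed thing).
The state is a dict: "time": time; "joint_pos": joint angles; "joint_velocities": joint speeds; "joint_efforts": joint torques, N m; "ee_pos": TCP position; "orientation": TCP orientation; "contact_force": force on the tool from outside, world axes, zero at the start; "moment": the same for the moment, N m; "width": finger opening in mm; "grip_force": force on a finger pad.
Only numpy, scipy, OpenCV 4.12 (cv2) and the standard library are available. Lean on these libraries where they do the work, as an engineer would, in place of code of your own. Each camera call takes 0.05 s, during which the arm holds its last target. There are 200 camera calls.

## Task

A scraper has been left on the formed cover that clings to the top of the plaster mould stack: hang the scraper by its ring eye on the hook of the stand and let go of it. Then peel the cover off by raising its lug corner first, while the opposite corner still sits on the stack, so that the stack stays where it is on the bench. Carry the cover by its lug over the rinse tub and finish holding it there, still, centred over the tub, right way up and roughly level (not dangling), clear above the rim; do not put it down or let go, and leave the jar, the pot and the batten alone.

Things in the scene. Friction and masses are not known exactly. Their poses are not given: they have to be found in the camera images.
- stack: lower part of the nested stack, loose, 2.2 kg: plaster block 200 x 160 x 36 mm with a grey formed tray nested on it (rim plate 192 x 152 mm up to z 41 mm, raised middle 170 x 130 mm up to z 60 mm). Origin: centre of its underside on the bench, z up, x along its long side. It stays on the bench
- cover: white cover to peel off, 140 g: rigid sheet 184 x 144 x 4 mm (top face at z 16 mm) with a 12 mm skirt fitting over the tray below. Origin: centre of the skirt's lower edge plane, 48 mm above the bench when seated; x along its long side. The skirt clings by friction (3 to 5 N) at 4 places near the ends of its long sides, each letting go once raised about 6 mm
- cover_lug (a point): centre of the upright pull lug at one corner, at (68, 48, 29) mm in the cover's frame: a fin 30 mm long, 10 mm thick, standing 26 mm above the top face. Its length lies along the line from the cover's centre to this corner: grip it from above across its thickness
- cover_near (a point): lower edge of the skirt at the lug corner (92, 72, 0) mm in the cover's frame
- cover_far (a point): lower edge of the skirt at the corner diagonally across from the lug (-92, -72, 0) mm
- cover_left (a point): lower edge of the skirt at the corner (-92, 72, 0) mm
- cover_right (a point): lower edge of the skirt at the corner (92, -72, 0) mm
- scraper: scraper lying flat on the cover, 60 g, 150 mm long along its x: wooden handle 85 mm long (x -40 to 45 mm), 18 mm wide, 10 mm thick; steel ring eye at the +x end; steel blade 30 x 40 x 3 mm at the -x end. Origin: under the middle of the handle, on the surface it lies on; z up
- scraper_eye (a point): centre of the scraper's ring eye, at (60.5, 0, 5) mm in its frame: round 7 mm wire, inside diameter 25 mm, outside 39 mm; the ring lies flat in the plane of the scraper
- hook: fixed hook stand: round foot 100 mm across, post 16 mm across and 225 mm high; an 8 mm bar runs from the post towards the stand's -x, falls slightly, and turns up at its end. Origin: centre of the foot's underside, z up
- hook_seat (a point): top of the bar at its lowest place, where a hung eye rests: 87 mm from the post axis towards the stand's -x, 209 mm above the bench. Same axes as the stand
- hook_tip (a point): top of the upturned end of the hook: 107 mm from the post axis towards the stand's -x, 240 mm above the bench. An eye lowered over it falls on the bar behind it; when let go there the scraper swings down and hangs upright, blade down
- tub: fixed grey open rinse tub 240 x 200 mm (long side along its x), 70 mm high, wall 6 mm. Origin: centre of its underside
- jar: bystander: clear lidded jar, 60 mm across, 85 mm high; origin under its centre
- pot: bystander: terracotta cup 72 mm across, 70 mm high; origin under its centre
- batten: bystander: wooden batten 50 x 110 x 25 mm; origin under its centre
There are look-alikes about, which are no part of the job. Leave any green look-alike of the hook alone. There is more than one size of the scraper; the one meant has the size given above.

How it is judged (in metres and radians):
On the way, in this order (a step that is already met when the one before it is completed fails the run):
1. the scraper hangs by its eye on the hook, let go and hanging down, swinging at most gently (x of scraper_eye in the frame of hook_seat between -0.02 and 0.085 m and y of scraper_eye in the frame of hook_seat between -0.025 and 0.025 m and height (world z) of scraper_eye above 0.15 m and contact force between scraper and hook above 0.1 N and contact force between scraper and the fingers below 0.05 N and angle between scraper's own x axis and vertical below 0.9 rad and linear speed of scraper below 0.4 m/s), for 0.2 s.
2. the cover's lug corner is raised 20 mm while the opposite corner still sits on the stack (within 8 mm) (z of cover_near in the frame of stack above 0.068 m and z of cover_far in the frame of stack below 0.056 m and distance between cover_far and stack below 0.14 m and distance of stack from where it was at the start of the episode below 0.03 m), for 0.1 s.
At the end, for the whole second after the job is handed in: Cover held still by the gripper alone, centre within 60 mm of the tub's, level within 0.6 rad, all skirt corners over 85 mm up; scraper hanging by its eye on the hook (within 0.5 rad of upright, eye on the bar within 25 mm sideways), not touched; stack upright, within 30 mm of its start (x of scraper_eye in the frame of hook_seat between -0.02 and 0.085 m and y of scraper_eye in the frame of hook_seat between -0.025 and 0.025 m and height (world z) of scraper_eye above 0.15 m and angle between scraper's own x axis and vertical below 0.5 rad and contact force between scraper and hook above 0.1 N and contact force between scraper and the fingers below 0.05 N and linear speed of scraper below 0.1 m/s and height (world z) of each of cover_near, cover_far, cover_left, cover_right above 0.085 m and horizontal distance between cover and tub below 0.06 m and angle between cover's own z axis and vertical below 0.6 rad and linear speed of cover below 0.05 m/s and contact force between cover and the fingers above 1 N and contact force between cover and tub below 0.05 N and contact force between cover and stack below 0.05 N and distance of stack from where it was at the start of the episode below 0.03 m and angle between stack's own z axis and vertical below 0.05 rad); the arm keeps its last pose, push and grip.
It fails at once if the jar, the pot or the batten is disturbed (moved more than 20 mm) (distance of any of jar, pot, batten from where it was at the start of the episode above 0.02 m).
It fails at once if the stack is lifted or dragged (30 mm) or tipped (distance of stack from where it was at the start of the episode above 0.03 m or angle between stack's own z axis and vertical above 0.2 rad).
It fails at once if the scraper is dropped on the bench (height (world z) of scraper below 0.03 m).
It also fails if it takes over 67 s, if anything falls off the work surface, if the arm or the gripper's body presses on something with over 40 N, if the wrist force passes 120 N, or if a joint passes its speed limit or range.

## Working session

There is one attempt and no reset: what is moved stays moved. The work goes in short steps, Python scripts to look and compute and a tool call to move; the robot and the scene stay as the last step left them, time stands still between calls to the robot, and variables do not carry over. Pictures are saved under pics/ and viewed, at most 10 in all, crops included, and the job is handed in when it is done.

Besides the shell and the picture viewer there is one more tool, called after "Request:" in YAML: its name, and indented under it one key for each argument. send_rows: Moves the arm, as the interface text tells. Scaled input: -1 to 1 covers 0.15 m each way for a shift and pi rad each way for a turn. Its arguments: {"type":"object","properties":{"commands":{"type":"array"},"force":{"type":"number"}},"required":["commands"]}

```bash
mkdir -p pics; ls
cat > h.py <<'E'
import numpy as np, cv2
from scipy.spatial.transform import Rotation as R
from plant import env
def W(cam,p):
    T=np.array(env.get_calibration(cam)["world_from_camera"]); return T[:3,:3]@np.array(p)+T[:3,3]
def pix(cam,P):
    c=env.get_calibration(cam);T=np.linalg.inv(np.array(c["world_from_camera"]))
    return cv2.projectPoints(np.array(P,float).reshape(-1,1,3),cv2.Rodrigues(T[:3,:3])[0],T[:3,3],np.array(c["K"]),np.array(c["D"]))[0].reshape(-1,2)
def ray(cam,uv,z):
    c=env.get_calibration(cam);T=np.array(c["world_from_camera"])
    n=cv2.undistortPoints(np.array(uv,float).reshape(-1,1,2),np.array(c["K"]),np.array(c["D"])).reshape(-1,2)
    d=np.c_[n,np.ones(len(n))]@T[:3,:3].T
    return T[:3,3]+d*((z-T[2,3])/d[:,2])[:,None]
def save(img,n): cv2.imwrite("pics/"+n,img[:,:,::-1])
E
python3 - <<'E'
from h import *
for c in("side","top"):
    save(env.get_image(c),c+"0.png")
    print(c,np.array(env.get_calibration(c)["world_from_camera"]).round(2)[:3].tolist())
    for q in("stack","cover","cover_lug","cover_near","cover_far","cover_left","cover_right","scraper","scraper_eye","hook","hook_seat","hook_tip","tub","jar","pot","batten"):
        print(q,[(W(c,r["centre"]).round(0).tolist(),pix(c,W(c,r["centre"])).round(0).tolist()[0],round(r["confidence"],2)) for r in env.place_of(c,q)[:4]])
s=env.state();print(s["ee_pos"],s["orientation"],s["time"],s["width"])
E
```

```text
pics
side [[-0.76, -0.46, 0.45, 79.09], [-0.64, 0.54, -0.55, 617.07], [0.01, -0.71, -0.71, 943.18]]
stack [([468.0, 13.0, 1.0], [306.0, 264.0], 0.84)]
cover []
cover_lug [([530.0, 68.0, 77.0], [280.0, 248.0], 0.57), ([753.0, -178.0, 4.0], [276.0, 190.0], 0.21)]
cover_near [([550.0, 98.0, 49.0], [268.0, 257.0], 0.6)]
cover_far [([396.0, -74.0, 49.0], [344.0, 249.0], 0.77)]
cover_left [([368.0, 68.0, 49.0], [324.0, 284.0], 0.67)]
cover_right [([574.0, -45.0, 50.0], [292.0, 226.0], 0.83)]
scraper [([364.0, 234.0, 1.0], [287.0, 336.0], 0.59), ([472.0, -12.0, 62.0], [312.0, 245.0], 0.52)]
scraper_eye [([340.0, 195.0, 4.0], [303.0, 330.0], 0.6), ([532.0, -16.0, 72.0], [297.0, 233.0], 0.53), ([579.0, 320.0, -4.0], [207.0, 311.0], 0.47)]
hook [([780.0, 381.0, -1.0], [145.0, 285.0], 0.79), ([576.0, 319.0, -1.0], [208.0, 311.0], 0.6)]
hook_seat [([491.0, 347.0, 210.0], [213.0, 293.0], 0.68), ([693.0, 380.0, 207.0], [146.0, 256.0], 0.64)]
hook_tip [([469.0, 355.0, 246.0], [215.0, 292.0], 0.89), ([674.0, 387.0, 239.0], [145.0, 253.0], 0.73)]
tub [([537.0, -304.0, -1.0], [345.0, 200.0], 0.88)]
ja
[... 1037 characters left out ...]
67.0], [306.0, 232.0], 0.59)]
hook [([780.0, 375.0, 2.0], [173.0, 150.0], 0.91), ([575.0, 330.0, 1.0], [186.0, 218.0], 0.86)]
hook_seat [([692.0, 386.0, 206.0], [144.0, 160.0], 0.82), ([491.0, 351.0, 211.0], [154.0, 242.0], 0.76)]
hook_tip [([669.0, 387.0, 242.0], [138.0, 166.0], 0.97), ([478.0, 353.0, 241.0], [148.0, 247.0], 0.61)]
tub [([536.0, -304.0, -4.0], [405.0, 231.0], 0.56)]
jar [([770.0, 162.0, -1.0], [245.0, 153.0], 0.63), ([473.0, 355.0, 237.0], [148.0, 249.0], 0.44)]
pot [([774.0, -24.0, 2.0], [307.0, 152.0], 0.61)]
batten [([753.0, -176.0, 1.0], [359.0, 158.0], 0.69)]
[ 157.56265385 -630.63355891  404.68566246] [3.11807156e+00 3.83549629e-01 2.64198978e-05] 1.7 94.1808405192511
```

Run:
```python
import cv2
a=cv2.imread("pics/top0.png")[130:330,110:430]; b=cv2.imread("pics/side0.png")
cv2.imwrite("pics/topc.png",cv2.resize(a,(800,500),interpolation=cv2.INTER_CUBIC))
cv2.imwrite("pics/sidec.png",cv2.resize(b[150:370,110:390],(750,590),interpolation=cv2.INTER_CUBIC))
```

```text
(no output)
```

View pics/topc.png

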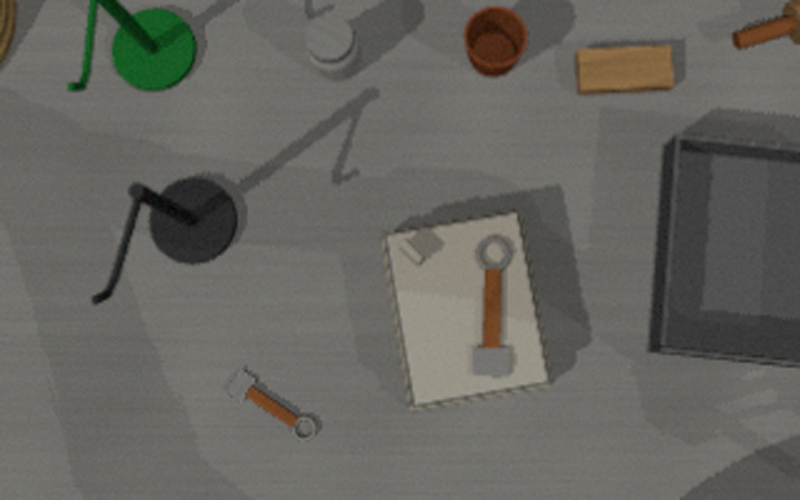

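View pics/sidec.png

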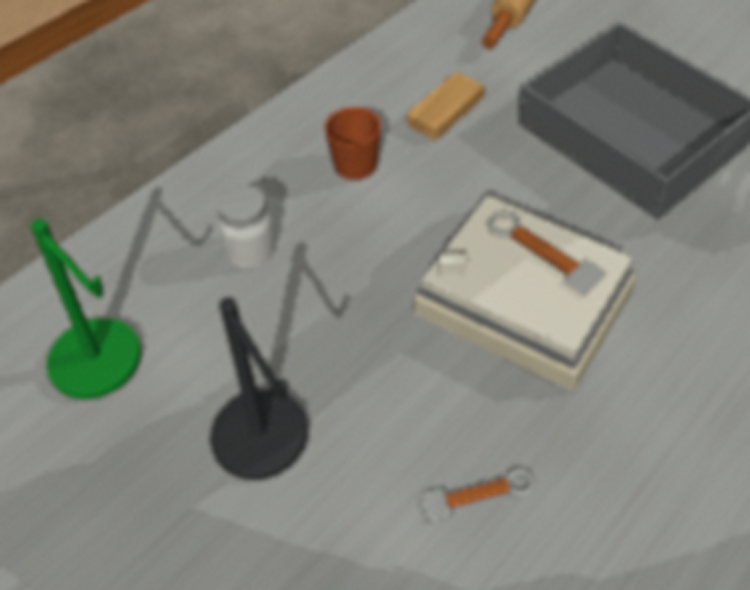

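Candidates:
- Hooks (top image): green one, foot about (173,150), and black one, foot about (186,218). The green one is the excluded look-alike, so I'll use the black.
- Scrapers (top image): a small one on the bench about (217,292), and the larger one on the cover about (307,253). The cover one is meant.
- The lug is at about (279,229). The enlarged crop confirms these.

Next I'll refine the measurements.

Run:
```python
from h import *
a=cv2.imread("pics/top0.png");hsv=cv2.cvtColor(a,cv2.COLOR_BGR2HSV)
m=((hsv[...,1]>110)&(hsv[...,0]<20)); m[:,:290]=0;m[:,325:]=0;m[:225]=0;m[290:]=0
ys,xs=np.nonzero(m);P=ray("top",np.c_[xs,ys],74)[:,:2]
r=cv2.minAreaRect(P.astype(np.float32));print("handle",len(P),P.mean(0),r)
u=np.linalg.svd(P-P.mean(0))[2][0];print("yaw",np.degrees(np.arctan2(u[1],u[0])))
print("proj tip,seat,post,foot",pix("top",[[473,354,240],[491,349,209],[576,325,225],[576,325,0]]).round(1).tolist(),pix("side",[[473,354,240],[491,349,209],[576,325,225],[576,325,0]]).round(1).tolist())
# dark hook pixels
for c in("top","side"):
    g=cv2.imread(f"pics/{c}0.png").max(2); m=(g<60).astype(np.uint8)
    n,l,s,ce=cv2.connectedComponentsWithStats(m)
    for i in range(1,n):
        if s[i,4]>150 and s[i,4]<6000: print(c,s[i],ce[i].round(1))
    for k in range(2):
        for q in("hook_tip","hook_seat","scraper_eye","scraper"):
            env.get_image(c)
            print(c,q,[W(c,r["centre"]).round(0).tolist() for r in env.place_of(c,q)[:3]])
ln=ray("top",[[307.6,230.8],[306.8,274]],69);print("eye,blade by eye",ln)
```

```text
handle 188 [471.61881543 -14.46864054] ((472.1639709472656, -13.282100677490234), (15.9117431640625, 79.73297119140625), 89.42548370361328)
yaw 179.0740529721657
proj tip,seat,post,foot [[147.6, 249.4], [154.5, 242.5], [164.2, 205.7], [187.6, 218.1]] [[214.7, 291.9], [212.3, 293.7], [194.1, 262.8], [206.3, 312.7]]
top [397  65  50  30 669] [426.5  77.3]
top [  0 121  37  91 918] [ 18.4 175.7]
top [147 124  27  27 173] [159.6 137.1]
top [ 370  185   80   92 1936] [415.  237.1]
top [ 147  201   58   51 1126] [182.7 218.8]
top [   0  224   28  114 2434] [ 10.8 275.4]
top [281 406  42  14 430] [301.5 413.7]
top hook_tip [[668.0, 390.0, 239.0], [474.0, 352.0, 239.0]]
top hook_seat [[489.0, 349.0, 209.0], [694.0, 386.0, 210.0]]
top scraper_eye [[342.0, 196.0, 6.0], [528.0, -18.0, 70.0]]
top scraper [[469.0, -16.0, 63.0], [367.0, 239.0, -2.0]]
top hook_tip [[475.0, 354.0, 242.0], [667.0, 385.0, 238.0]]
top hook_seat [[693.0, 388.0, 209.0], [493.0, 349.0, 211.0]]
top scraper_eye [[529.0, -17.0, 67.0], [342.0, 194.0, 8.0], [395.0, -75.0, 49.0]]
top scraper [[469.0, -16.0, 67.0], [367.0, 238.0
[... 173 characters left out ...]
9.8]
side [510 102  26  34 322] [520.2 123.1]
side [ 432  242   63  117 1437] [464.1 301.6]
side [ 189  262   35   66 1117] [205.5 305.2]
side hook_tip [[469.0, 352.0, 247.0]]
side hook_seat [[694.0, 383.0, 207.0], [490.0, 349.0, 212.0]]
side scraper_eye [[528.0, -18.0, 69.0], [339.0, 192.0, 0.0]]
side scraper [[471.0, -15.0, 65.0], [365.0, 236.0, -0.0]]
side hook_tip [[473.0, 356.0, 246.0], [671.0, 385.0, 237.0]]
side hook_seat [[487.0, 350.0, 209.0], [693.0, 381.0, 209.0]]
side scraper_eye [[530.0, -17.0, 69.0], [338.0, 192.0, 4.0]]
side scraper [[472.0, -13.0, 67.0], [365.0, 233.0, -2.0]]
eye,blade by eye [[531.81299741 -18.31697689  69.        ]
 [416.58579823 -15.09270891  69.        ]]
```

```bash
cat >> h.py <<'E'
def goto(p,yaw,n,start=None,claw=-1,pitch=0):
    """n rows to TCP p, tool x heading yaw (deg), pitch about tool y; prints rounded row values and the reached pose"""
    s=env.state()
    p0,R0=(np.array(s["ee_pos"]),R.from_rotvec(s["orientation"])) if start is None else start
    R1=R.from_euler("z",yaw,degrees=True)*R.from_rotvec([np.pi,0,0])*R.from_euler("y",pitch,degrees=True)
    w=(R0.inv()*R1).as_rotvec()/n
    d=(np.array(p)-p0)/n; pp,RR=p0.copy(),R0; rows=[]
    for i in range(n):
        t=(p0+d*(i+1)-pp); r=np.r_[RR.inv().apply(t)/150,w/np.pi].round(3)
        rows.append([claw]+(r+0.).tolist()); pp=pp+RR.apply(r[:3]*150); RR=RR*R.from_rotvec(r[3:]*np.pi)
    print("step mm %.0f deg %.1f"%(np.linalg.norm(d),np.degrees(np.linalg.norm(w))))
    for i in range(0,n,5): print(str(rows[i:i+5]))
    print("end",pp.round(1),RR.as_rotvec().round(3))
    return pp,RR
E
python3 - <<'E'
from h import *
a=goto([440,-360,400],6,9)
b=goto([470,-15,330],-1.5,8,a)
E
```

```text
step mm 43 deg 0.9
[[-1, 0.252, -0.144, 0.003, 0.0, 0.0, 0.005], [-1, 0.249, -0.147, 0.004, 0.0, 0.0, 0.005], [-1, 0.247, -0.152, 0.003, 0.0, 0.0, 0.005], [-1, 0.244, -0.156, 0.004, 0.0, 0.0, 0.005], [-1, 0.242, -0.159, 0.003, 0.0, 0.0, 0.005]]
[[-1, 0.24, -0.163, 0.004, 0.0, 0.0, 0.005], [-1, 0.237, -0.167, 0.003, 0.0, 0.0, 0.005], [-1, 0.234, -0.17, 0.004, 0.0, 0.0, 0.005], [-1, 0.231, -0.174, 0.003, 0.0, 0.0, 0.005]]
end [ 439.9 -360.1  400. ] [3.137 0.162 0.   ]
step mm 44 deg 0.9
[[-1, 0.055, -0.283, 0.058, 0.0, 0.0, 0.005], [-1, 0.05, -0.285, 0.059, 0.0, 0.0, 0.005], [-1, 0.045, -0.285, 0.058, 0.0, 0.0, 0.005], [-1, 0.042, -0.285, 0.058, 0.0, 0.0, 0.005], [-1, 0.036, -0.287, 0.059, 0.0, 0.0, 0.005]]
[[-1, 0.033, -0.287, 0.058, 0.0, 0.0, 0.005], [-1, 0.027, -0.287, 0.059, 0.0, 0.0, 0.005], [-1, 0.023, -0.288, 0.058, 0.0, 0.0, 0.005]]
end [469.9 -14.9 330. ] [ 3.141 -0.035  0.   ]
```

Request:
send_rows:
  commands:
    - [[-1,0.252,-0.144,0.003,0,0,0.005],[-1,0.249,-0.147,0.004,0,0,0.005],[-1,0.247,-0.152,0.003,0,0,0.005],[-1,0.244,-0.156,0.004,0,0,0.005],[-1,0.242,-0.159,0.003,0,0,0.005]]
  force: 25

```text
time: 3.8
ee_pos: [315.5, -479.0, 402.3]
orientation: [3.131, 0.259, 0.001]
contact_force: [0.4, -1.0, 0.6]
width: 93.9
grip_force: 0.0
```

Request:
send_rows:
  commands:
    - [[-1,0.24,-0.163,0.004,0,0,0.005],[-1,0.237,-0.167,0.003,0,0,0.005],[-1,0.234,-0.17,0.004,0,0,0.005],[-1,0.231,-0.174,0.003,0,0,0.005]]

```text
time: 4.2
ee_pos: [441.1, -358.8, 400.3]
orientation: [3.137, 0.161, 0.001]
contact_force: [1.1, 0.5, 0.0]
width: 94.0
grip_force: 0.0
```

Request:
send_rows:
  commands:
    - [[-1,0.055,-0.283,0.058,0,0,0.005],[-1,0.05,-0.285,0.059,0,0,0.005],[-1,0.045,-0.285,0.058,0,0,0.005],[-1,0.042,-0.285,0.058,0,0,0.005],[-1,0.036,-0.287,0.059,0,0,0.005]]

```text
time: 4.7
ee_pos: [458.7, -142.8, 356.2]
orientation: [3.141, 0.038, 0.002]
contact_force: [0.4, 0.6, -0.2]
width: 94.0
grip_force: 0.0
```

Request:
send_rows:
  commands:
    - [[-1,0.033,-0.287,0.058,0,0,0.005],[-1,0.027,-0.287,0.059,0,0,0.005],[-1,0.023,-0.288,0.058,0,0,0.005],[-1,0,0,0,0,0,0],[-1,0,0,0,0,0,0]]

```text
time: 5.2
ee_pos: [470.1, -13.9, 330.0]
orientation: [3.141, -0.03, -0.0]
contact_force: [-0.0, -1.1, -0.4]
width: 94.2
grip_force: 0.0
```

Request:
send_rows:
  commands:
    - [[-1,0,0.007,0.2,0,0,0],[-1,0,0,0.15,0,0,0],[-1,0,0,0.06,0,0,0],[-1,0,0,0.02,0,0,0],[-1,0,0,0,0,0,0]]

```text
time: 5.7
ee_pos: [470.1, -16.9, 265.8]
orientation: [3.141, -0.037, 0.001]
contact_force: [-0.5, 0.1, 0.4]
width: 93.6
grip_force: 0.0
```

Run:
```python
from h import *
save(cv2.resize(np.hstack([env.get_image("side")[190:300,240:380],env.get_image("top")[200:310,240:380]]),(800,314),interpolation=cv2.INTER_CUBIC),"g1.png")
s=env.state();print(s["ee_pos"],s["contact_force"])
```

```text
[470.32510386 -16.45441436 266.29670827] [ 0.56682361 -0.58060878  0.71501299]
```

View pics/g1.png

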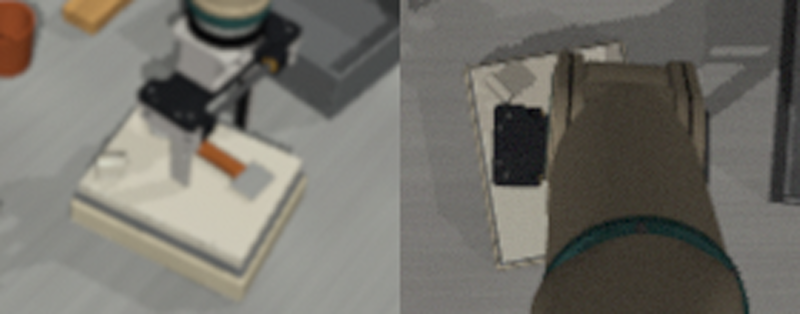

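The fingers straddle the handle: in the side half of the picture the near finger is at about (180,165), with the handle behind it. Closing the gripper.

Request:
send_rows:
  commands:
    - [[1,0,0,0.003,0,0,0],[1,0,0,0,0,0,0],[1,0,0,0,0,0,0],[1,0,0,0,0,0,0],[1,0,0,0,0,0,0]]

```text
time: 6.3
ee_pos: [469.9, -16.0, 265.1]
orientation: [3.141, -0.035, 0.0]
contact_force: [0.2, 0.0, -0.9]
width: 57.6
grip_force: 0.0
```

Request:
send_rows:
  commands:
    - [[1,0,0,0,0,0,0],[1,0,0,0,0,0,0]]

```text
time: 6.5
ee_pos: [469.9, -16.0, 265.0]
orientation: [3.141, -0.035, 0.0]
contact_force: [0.1, 0.6, -0.3]
width: 41.5
grip_force: 0.0
```

Request:
send_rows:
  commands:
    - [[1,0,0,0,0,0,0],[1,0,0,0,0,0,0],[1,0,0,0,0,0,0],[1,0,0,0,0,0,0],[1,0,0,0,0,0,0]]

```text
time: 7.0
ee_pos: [469.9, -16.0, 265.0]
orientation: [-3.141, 0.035, -0.0]
contact_force: [0.3, 0.7, 0.3]
width: 17.8
grip_force: 25.0
```

Request:
send_rows:
  commands:
    - [[1,0,0,-0.05,0,0,0],[1,0,0,-0.15,0,0,0],[1,0,0,-0.3,0,0,0],[1,0,0,-0.3,0,0,0],[1,0,0,-0.3,0,0,0]]

```text
time: 7.5
ee_pos: [469.4, -16.1, 432.2]
orientation: [3.141, -0.035, -0.0]
contact_force: [-0.0, 0.3, -1.4]
width: 17.6
grip_force: 25.0
```

Run:
```python
from h import *
# eye offset from grip point: 59.5 along heading; hook dir -16
import math
s=env.state();print(s["ee_pos"],s["width"])
h=np.array([math.cos(math.radians(-16)),math.sin(math.radians(-16))])
tip=np.array([473.5,353.5])
e=tip-59.5*h; print("tcp over tip",e)
a=goto([450,220,460],-10,6,claw=1)
b=goto([e[0],e[1],470],-14.5,4,a,claw=1)
```

```text
[469.35324677 -16.12287824 432.2344312 ] 17.596086142092744
tcp over tip [416.30492909 369.90042267]
step mm 40 deg 1.5
[[1, -0.027, -0.262, -0.031, 0.0, 0.0, 0.008], [1, -0.034, -0.261, -0.031, 0.0, 0.0, 0.008], [1, -0.041, -0.26, -0.031, 0.0, 0.0, 0.008], [1, -0.047, -0.259, -0.03, 0.0, 0.0, 0.008], [1, -0.053, -0.258, -0.031, 0.0, 0.0, 0.008]]
[[1, -0.06, -0.256, -0.031, 0.0, 0.0, 0.008]]
end [450.1 220.  460. ] [ 3.13  -0.272 -0.   ]
step mm 38 deg 1.1
[[1, -0.099, -0.236, -0.017, 0.0, 0.0, 0.006], [1, -0.102, -0.235, -0.016, 0.0, 0.0, 0.006], [1, -0.108, -0.232, -0.017, 0.0, 0.0, 0.006], [1, -0.112, -0.231, -0.017, 0.0, 0.0, 0.006]]
end [416.2 369.9 470. ] [ 3.117 -0.39  -0.   ]
```

Request:
send_rows:
  commands:
    - [[1,-0.027,-0.262,-0.031,0,0,0.008],[1,-0.034,-0.261,-0.031,0,0,0.008],[1,-0.041,-0.26,-0.031,0,0,0.008],[1,-0.047,-0.259,-0.03,0,0,0.008],[1,-0.053,-0.258,-0.031,0,0,0.008]]

```text
time: 8.0
ee_pos: [453.1, 182.1, 453.9]
orientation: [-3.133, 0.234, -0.0]
contact_force: [1.0, -0.1, -0.9]
width: 17.6
grip_force: 25.0
```

Request:
send_rows:
  commands:
    - [[1,-0.06,-0.256,-0.031,0,0,0.008],[1,-0.099,-0.236,-0.017,0,0,0.006],[1,-0.102,-0.235,-0.016,0,0,0.006],[1,-0.108,-0.232,-0.017,0,0,0.006],[1,-0.112,-0.231,-0.017,0,0,0.006]]

```text
time: 8.5
ee_pos: [415.9, 371.2, 468.4]
orientation: [3.117, -0.391, 0.0]
contact_force: [0.2, 1.1, -0.7]
width: 17.8
grip_force: 25.0
```

Request:
send_rows:
  commands:
    - [[1,0,0,0,0,0,0.008],[1,0,0,0,0,0,0],[1,0,0,0,0,0,0]]

```text
time: 8.8
ee_pos: [417.1, 368.7, 467.9]
orientation: [3.111, -0.43, 0.0]
contact_force: [0.1, -0.3, -1.6]
width: 17.7
grip_force: 25.0
```

Run:
```python
from h import *
i=env.get_image("side");j=env.get_image("top")
for c in("side","top"):
    for q in ("scraper_eye","hook_tip","scraper"):
        print(c,q,[(W(c,r["centre"]).round(0).tolist(),round(r["confidence"],2)) for r in env.place_of(c,q)[:3]])
save(cv2.resize(np.hstack([i[230:330,150:290],j[190:290,90:230]]),(800,286),interpolation=cv2.INTER_CUBIC),"k1.png")
s=env.state();print(s["ee_pos"],s["orientation"],s["width"],s["time"])
p=np.array(s["ee_pos"])+R.from_rotvec(s["orientation"]).apply([59.5,0,196]);print("eye est",p,pix("side",p),pix("top",p))
```

```text
side scraper_eye [([342.0, 195.0, 6.0], 0.74), ([477.0, 350.0, 271.0], 0.69), ([470.0, 353.0, 244.0], 0.66)]
side hook_tip [([475.0, 354.0, 245.0], 0.93), ([670.0, 387.0, 238.0], 0.7)]
side scraper [([421.0, 371.0, 267.0], 0.91), ([367.0, 235.0, 1.0], 0.53)]
top scraper_eye [([474.0, 353.0, 273.0], 0.65)]
top hook_tip [([579.0, -47.0, 48.0], 0.68), ([669.0, 388.0, 242.0], 0.63), ([475.0, 355.0, 239.0], 0.61)]
top scraper [([417.0, 366.0, 272.0], 0.87), ([368.0, 235.0, -0.0], 0.81)]
[416.9080534  369.66168198 467.92054184] [-3.11206517e+00  4.29383503e-01 -1.65705709e-04] 17.67180737774171 9.2
eye est [474.20669267 353.55548856 271.92639276] [[212.7009124  282.96224875]] [[142.8082174  248.08301913]]
```

View pics/k1.png

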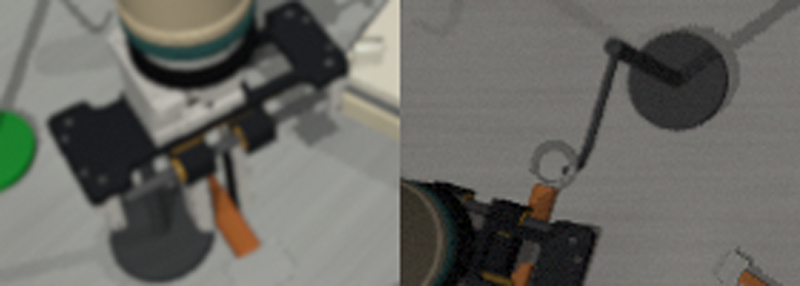

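The ring at (554,162) in the crop sits around the tip at (568,172), apart from the height parallax. The networks agree: eye about (475,352,272), tip (474,354,241). Lowering.

Request:
send_rows:
  commands:
    - [[1,0,0,0.1,0,0,0],[1,0,0,0.1,0,0,0],[1,0.02,0,0.05,0,0,0],[1,0.02,0,0.05,0,0,0],[1,0,0,0,0,0,0]]

```text
time: 9.7
ee_pos: [423.0, 368.0, 422.1]
orientation: [3.111, -0.43, -0.001]
contact_force: [0.1, -0.4, 0.1]
width: 17.6
grip_force: 25.0
```

Request:
send_rows:
  commands:
    - [[1,0.02,0,0.03,0,0,0],[1,0.01,0,0.03,0,0,0],[1,0,0,0,0,0,0],[1,0,0,0,0,0,0]]

```text
time: 10.1
ee_pos: [426.9, 367.2, 413.9]
orientation: [-3.112, 0.429, -0.0]
contact_force: [-1.1, -0.9, -1.4]
width: 17.4
grip_force: 25.0
```

Run:
```python
from h import *
i=env.get_image("side");j=env.get_image("top")
for c in("side","top"):
    for q in ("scraper_eye",):
        print(c,q,[(W(c,r["centre"]).round(0).tolist(),round(r["confidence"],2)) for r in env.place_of(c,q)[:3]])
save(cv2.resize(np.hstack([i[230:330,150:290],j[190:290,90:230]]),(800,286),interpolation=cv2.INTER_CUBIC),"k2.png")
s=env.state();print(s["ee_pos"],s["orientation"],s["contact_force"],s["time"])
```

```text
side scraper_eye [([341.0, 193.0, 7.0], 0.76)]
top scraper_eye [([481.0, 349.0, 218.0], 0.97), ([340.0, 193.0, 6.0], 0.52), ([575.0, 327.0, -5.0], 0.48)]
[426.79932936 367.32438692 414.06888086] [-3.11188320e+00  4.27998749e-01 -4.92784188e-04] [-0.72265797 -0.19838279 -0.16633711] 10.3
```

View pics/k2.png

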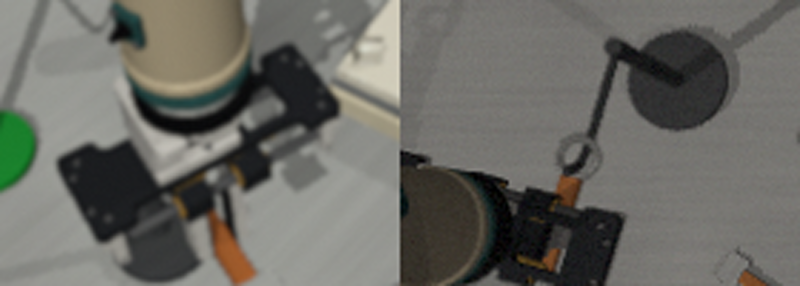

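The ring encircles the upturned tip at (577,155) in the crop, and the bar runs under its far wire. Releasing.

Request:
send_rows:
  commands:
    - [[-1,0,0,0.01,0,0,0],[-1,0,0,0,0,0,0],[-1,0,0,0,0,0,0],[-1,0,0,0,0,0,0],[-1,0,0,0,0,0,0]]

```text
time: 10.8
ee_pos: [426.9, 367.2, 412.4]
orientation: [-3.112, 0.429, -0.0]
contact_force: [0.2, -0.7, 0.7]
width: 54.5
grip_force: 0.0
```

Request:
send_rows:
  commands:
    - [[-1,0,0,0,0,0,0],[-1,0,0,-0.15,0,0,0],[-1,0,0,-0.25,0,0,0],[-1,-0.1,0,-0.25,0,0,0],[-1,0,0,0,0,0,0]]

```text
time: 11.3
ee_pos: [411.9, 372.7, 514.9]
orientation: [-3.104, 0.424, -0.007]
contact_force: [0.9, 0.3, 0.2]
width: 92.8
grip_force: 0.0
```

Run:
```python
from h import *
i=env.get_image("side");j=env.get_image("top")
for c in("side","top"):
    for q in ("scraper_eye","scraper"):
        print(c,q,[(W(c,r["centre"]).round(0).tolist(),round(r["confidence"],2)) for r in env.place_of(c,q)[:3]])
for c in("side","top"):
    for q in ("cover_lug","cover_near","cover_far","cover_left","cover_right"):
        print(c,q,[(W(c,r["centre"]).round(0).tolist(),round(r["confidence"],2)) for r in env.place_of(c,q)[:2]])
save(cv2.resize(np.hstack([i[230:350,150:290],j[190:310,90:230]]),(800,343),interpolation=cv2.INTER_CUBIC),"k3.png")
s=env.state();print(s["ee_pos"],s["orientation"],s["contact_force"],s["width"],s["time"])
```

```text
side scraper_eye [([525.0, 339.0, 199.0], 0.69), ([339.0, 194.0, 4.0], 0.66), ([536.0, -307.0, -1.0], 0.58)]
side scraper [([366.0, 234.0, -2.0], 0.81), ([534.0, 329.0, 139.0], 0.73), ([537.0, -303.0, 3.0], 0.44)]
top scraper_eye [([526.0, 339.0, 198.0], 0.68), ([342.0, 194.0, 6.0], 0.67), ([391.0, -74.0, 47.0], 0.64)]
top scraper [([527.0, 330.0, 138.0], 0.67), ([365.0, 234.0, -3.0], 0.66)]
side cover_lug [([525.0, 69.0, 76.0], 0.94)]
side cover_near [([549.0, 95.0, 50.0], 0.65)]
side cover_far [([397.0, -73.0, 48.0], 0.89)]
side cover_left [([367.0, 70.0, 50.0], 0.75)]
side cover_right [([575.0, -46.0, 51.0], 0.92), ([532.0, 67.0, 76.0], 0.32)]
top cover_lug [([534.0, 73.0, 74.0], 0.57)]
top cover_near [([552.0, 101.0, 47.0], 0.78)]
top cover_far [([391.0, -74.0, 47.0], 0.59)]
top cover_left [([373.0, 72.0, 47.0], 0.58), ([488.0, 351.0, 208.0], 0.3)]
top cover_right [([578.0, -45.0, 48.0], 0.86), ([371.0, 68.0, 48.0], 0.69)]
[412.39039612 371.25453101 509.79129439] [ 3.11216450e+00 -4.28410161e-01  2.25659357e-07] [ 0.26185538 -0.35001038 -0.41685315] 93.77954886683025 12.1
```

View pics/k3.png

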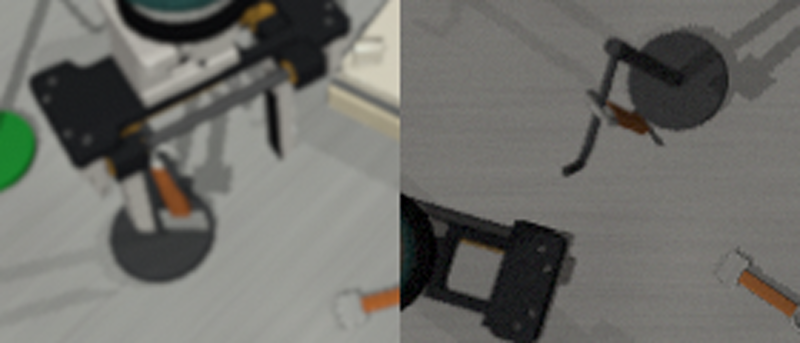

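The scraper hangs blade down on the black hook. Its eye is about (526,339,199), on the bar about 37 mm inward of the seat with no sideways offset. Next is the lug at (531,70.5), direction about 46°.

Run:
```python
from h import *
print(np.round(env.state()["joint_pos"],2))
a=goto([531,70.5,330],46,10)
```

```text
[-0.85  0.39  0.1   1.64 -0.04  1.12 -2.59]
step mm 37 deg 6.2
[[-1, 0.13, 0.172, 0.12, 0.0, 0.0, -0.034], [-1, 0.112, 0.184, 0.12, 0.0, 0.0, -0.034], [-1, 0.091, 0.196, 0.12, 0.0, 0.0, -0.034], [-1, 0.069, 0.204, 0.12, 0.0, 0.0, -0.034], [-1, 0.048, 0.21, 0.119, 0.0, 0.0, -0.034]]
[[-1, 0.024, 0.214, 0.12, 0.0, 0.0, -0.034], [-1, 0.002, 0.215, 0.12, 0.0, 0.0, -0.034], [-1, -0.021, 0.215, 0.12, 0.0, 0.0, -0.034], [-1, -0.044, 0.211, 0.12, 0.0, 0.0, -0.034], [-1, -0.066, 0.205, 0.12, 0.0, 0.0, -0.034]]
end [531.   70.5 330. ] [ 2.897  1.215 -0.   ]
```

Request:
send_rows:
  commands:
    - [[-1,0.13,0.172,0.12,0,0,-0.034],[-1,0.112,0.184,0.12,0,0,-0.034],[-1,0.091,0.196,0.12,0,0,-0.034],[-1,0.069,0.204,0.12,0,0,-0.034],[-1,0.048,0.21,0.119,0,0,-0.034]]
  force: 60

```text
time: 12.6
ee_pos: [472.1, 219.7, 419.5]
orientation: [-3.114, -0.415, -0.001]
contact_force: [1.2, 1.0, 0.4]
width: 94.2
grip_force: 0.0
```

Request:
send_rows:
  commands:
    - [[-1,0.024,0.214,0.12,0,0,-0.034],[-1,0.002,0.215,0.12,0,0,-0.034],[-1,-0.021,0.215,0.12,0,0,-0.034],[-1,-0.044,0.211,0.12,0,0,-0.034],[-1,-0.066,0.205,0.12,0,0,-0.034]]

```text
time: 13.1
ee_pos: [531.5, 69.3, 329.4]
orientation: [2.894, 1.222, 0.001]
contact_force: [0.5, 0.4, -0.0]
width: 93.9
grip_force: 0.0
```

Request:
send_rows:
  commands:
    - [[-1,0,0,0.1,0,0,0],[-1,0,0,0.1,0,0,0],[-1,0,0,0,0,0,0],[-1,0,0,0,0,0,0]]

```text
time: 13.5
ee_pos: [531.1, 70.7, 300.2]
orientation: [-2.897, -1.216, 0.0]
contact_force: [-0.5, 0.4, 0.2]
width: 94.3
grip_force: 0.0
```

Run:
```python
from h import *
i=env.get_image("side");j=env.get_image("top")
save(cv2.resize(np.hstack([i[190:310,220:360],j[180:300,220:360]]),(800,343),interpolation=cv2.INTER_CUBIC),"c1.png")
s=env.state();print(s["ee_pos"],s["orientation"],s["contact_force"],s["width"],s["time"])
for q in("cover_lug","scraper_eye","scraper"):
    print(q,[(W("side",r["centre"]).round(0).tolist(),round(r["confidence"],2)) for r in env.place_of("side",q)[:3]])
a=goto([531,70.5,266],46,3)
```

```text
[531.32462193  70.94508432 300.85377028] [2.89620730e+00 1.21628488e+00 2.50111673e-03] [-0.08036687  0.90225735  0.02476438] 94.08950365644648 13.6
cover_lug [([530.0, 66.0, 78.0], 0.88)]
scraper_eye [([525.0, 337.0, 200.0], 0.75), ([340.0, 194.0, 3.0], 0.64)]
scraper [([363.0, 232.0, -1.0], 0.7), ([530.0, 334.0, 141.0], 0.66)]
step mm 12 deg 0.2
[[-1, -0.001, 0.0, 0.077, 0.0, 0.0, -0.001], [-1, -0.001, 0.0, 0.078, 0.0, 0.0, -0.001], [-1, -0.001, 0.0, 0.077, 0.0, 0.0, -0.001]]
end [531.   70.5 266. ] [2.89e+00 1.23e+00 2.00e-03]
```

View pics/c1.png

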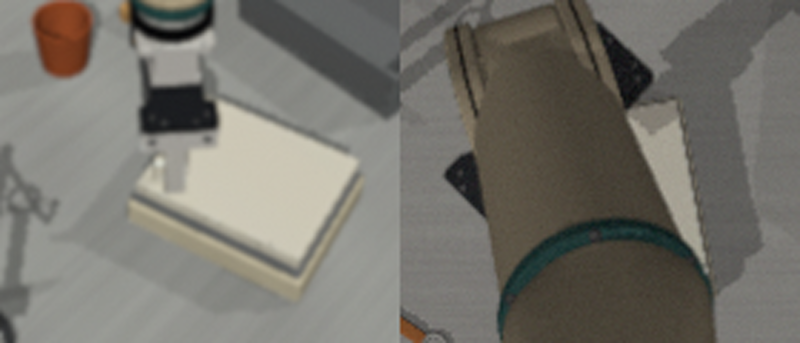

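The fingers straddle the lug: near finger at about (173,165), lug at (157,165) in the crop. Lowering and gripping.

Request:
send_rows:
  commands:
    - [[-1,0,0,0.1,0,0,0],[-1,0,0,0.08,0,0,0],[-1,0,0,0.04,0,0,0],[-1,0,0,0.01,0,0,0],[-1,0,0,0,0,0,0]]

```text
time: 14.25
ee_pos: [531.0, 70.6, 265.3]
orientation: [-2.897, -1.216, 0.001]
contact_force: [-0.0, -0.3, 0.0]
width: 94.1
grip_force: 0.0
```

Request:
send_rows:
  commands:
    - [[1,0,0,0,0,0,0],[1,0,0,0,0,0,0],[1,0,0,0,0,0,0],[1,0,0,0,0,0,0],[1,0,0,0,0,0,0]]

```text
time: 14.75
ee_pos: [531.0, 70.5, 265.6]
orientation: [2.897, 1.215, 0.0]
contact_force: [0.9, 0.3, -0.1]
width: 57.2
grip_force: 0.0
```

Request:
send_rows:
  commands:
    - [[1,0,0,0,0,0,0],[1,0,0,0,0,0,0],[1,0,0,0,0,0,0],[1,0,0,0,0,0,0],[1,0,0,0,0,0,0]]

```text
time: 15.25
ee_pos: [531.0, 70.5, 265.5]
orientation: [2.897, 1.216, -0.0]
contact_force: [-0.4, -0.4, -0.3]
width: 17.5
grip_force: 0.0
```

Request:
send_rows:
  commands:
    - [[1,0,0,0,0,0,0],[1,0,0,0,0,0,0],[1,0,0,0,0,0,0]]

```text
time: 15.55
ee_pos: [531.0, 70.5, 265.5]
orientation: [-2.897, -1.215, 0.0]
contact_force: [-0.4, -0.1, -0.0]
width: 9.9
grip_force: 60.0
```

Lug gripped (width 9.9 mm). Peel by turning about the far corner: per degree tx -0.025, tz -0.023, ay 0.0056.

Request:
send_rows:
  commands:
    - [[1,-0.025,0,-0.023,0,0.0056,0],[1,-0.025,0,-0.023,0,0.0056,0],[1,-0.025,0,-0.023,0,0.0056,0],[1,0,0,0,0,0,0]]

```text
time: 15.95
ee_pos: [522.7, 61.3, 276.6]
orientation: [-2.878, -1.205, -0.077]
contact_force: [0.4, -2.2, 5.7]
width: 9.5
grip_force: 60.1
```

Request:
send_rows:
  commands:
    - [[1,-0.025,0,-0.023,0,0.0056,0],[1,-0.025,0,-0.023,0,0.0056,0],[1,-0.025,0,-0.023,0,0.0056,0],[1,0,0,0,0,0,0]]

```text
time: 16.35
ee_pos: [514.5, 53.2, 285.6]
orientation: [-2.856, -1.197, -0.154]
contact_force: [0.4, -0.5, -1.7]
width: 9.4
grip_force: 60.0
```

Run:
```python
from h import *
i=env.get_image("side");j=env.get_image("top")
save(cv2.resize(np.hstack([i[190:310,220:360],j[180:300,220:360]]),(800,343),interpolation=cv2.INTER_CUBIC),"c2.png")
for c in("side","top"):
  for q in("cover_near","cover_far","cover_left","cover_right","stack"):
    print(c,q,[(W(c,r["centre"]).round(0).tolist(),round(r["confidence"],2)) for r in env.place_of(c,q)[:2]])
s=env.state();print(s["ee_pos"],s["orientation"],s["contact_force"],s["moment"],s["width"],s["time"])
```

```text
side cover_near [([548.0, 97.0, 76.0], 0.77)]
side cover_far [([397.0, -74.0, 44.0], 0.72), ([473.0, 354.0, 245.0], 0.69)]
side cover_left [([372.0, 65.0, 58.0], 0.59)]
side cover_right [([577.0, -43.0, 65.0], 0.71)]
side stack [([470.0, 14.0, 4.0], 0.84), ([530.0, 335.0, 137.0], 0.34)]
top cover_near []
top cover_far []
top cover_left []
top cover_right [([580.0, -45.0, 60.0], 0.45)]
top stack []
[514.68373157  53.94079179 285.11721936] [-2.85577647 -1.19869314 -0.15098343] [-0.69266517 -1.71898195 -1.16654836] [-0.56361615  0.09590257  0.04314477] 9.393191094737736 16.95
```

View pics/c2.png

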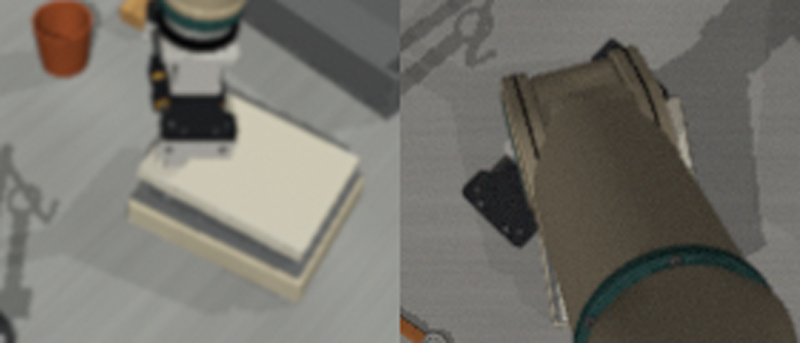

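The lug corner is up (near about 76, right 65, left 58), the far corner still sits at about 46, and the stack hasn't moved. I'll take one more degree for margin, hold, then lift off.

Request:
send_rows:
  commands:
    - [[1,-0.025,0,-0.023,0,0.0056,0],[1,0,0,0,0,0,0],[1,0,0,0,0,0,0],[1,0,0,0,0,0,0]]

```text
time: 17.35
ee_pos: [511.7, 50.8, 288.2]
orientation: [-2.849, -1.195, -0.175]
contact_force: [-0.0, -2.0, -1.8]
width: 10.0
grip_force: 60.0
```

Run:
```python
from h import *
s=env.state();p=np.array(s["ee_pos"]);Rr=R.from_rotvec(s["orientation"])
print(np.degrees(Rr.as_euler("zyx")))
a=goto(p+[0,0,12],46,4,claw=1,pitch=7)
b=goto(a[0]+[0,0,110],46,5,a,claw=1,pitch=7)
```

```text
[ -45.72750173    4.92933125 -174.95310107]
step mm 3 deg 0.1
[[1, 0.002, 0.0, -0.02, 0.0, 0.0, -0.001], [1, 0.003, 0.0, -0.02, 0.0, 0.0, -0.001], [1, 0.002, 0.0, -0.02, 0.0, 0.0, -0.001], [1, 0.003, 0.0, -0.019, 0.0, 0.0, -0.001]]
end [511.7  50.8 300.2] [-2.842 -1.213 -0.176]
step mm 22 deg 0.0
[[1, 0.018, 0.0, -0.146, 0.0, 0.0, 0.0], [1, 0.018, 0.0, -0.145, 0.0, 0.0, 0.0], [1, 0.018, 0.001, -0.146, 0.0, 0.0, 0.0], [1, 0.018, 0.0, -0.145, 0.0, 0.0, 0.0], [1, 0.018, 0.0, -0.146, 0.0, 0.0, 0.0]]
end [511.7  50.8 410.2] [-2.842 -1.213 -0.176]
```

Request:
send_rows:
  commands:
    - [[1,0.002,0,-0.02,0,0,0],[1,0.003,0,-0.02,0,0,0],[1,0.002,0,-0.02,0,0,0],[1,0.003,0,-0.02,0,0,0],[1,0,0,0,0,0,0]]

```text
time: 17.85
ee_pos: [512.0, 51.2, 300.9]
orientation: [-2.848, -1.195, -0.178]
contact_force: [0.4, 0.3, -1.8]
width: 9.4
grip_force: 60.0
```

Request:
send_rows:
  commands:
    - [[1,0.006,0,-0.05,0,0,0],[1,0.006,0,-0.05,0,0,0],[1,0.006,0,-0.05,0,0,0],[1,0,0,0,0,0,0],[1,0,0,0,0,0,0]]

```text
time: 18.35
ee_pos: [511.8, 50.8, 323.3]
orientation: [-2.849, -1.195, -0.177]
contact_force: [-0.0, -0.1, -2.7]
width: 10.1
grip_force: 60.0
```

Run:
```python
from h import *
i=env.get_image("side");j=env.get_image("top")
save(cv2.resize(np.hstack([i[180:300,220:360],j[180:300,220:360]]),(800,343),interpolation=cv2.INTER_CUBIC),"c3.png")
for c in("side","top"):
  for q in("cover_near","cover_far","cover_left","cover_right","stack"):
    print(c,q,[(W(c,r["centre"]).round(0).tolist(),round(r["confidence"],2)) for r in env.place_of(c,q)[:2]])
s=env.state();print(s["ee_pos"],s["contact_force"],s["moment"],s["width"],s["time"])
```

```text
side cover_near [([550.0, 99.0, 112.0], 0.79)]
side cover_far [([402.0, -74.0, 86.0], 0.81)]
side cover_left [([369.0, 65.0, 95.0], 0.62)]
side cover_right [([576.0, -45.0, 104.0], 0.7)]
side stack [([469.0, 15.0, 0.0], 0.9), ([576.0, 318.0, 0.0], 0.16)]
top cover_near [([534.0, -306.0, -1.0], 0.63)]
top cover_far []
top cover_left [([374.0, 70.0, 94.0], 0.62)]
top cover_right []
top stack []
[511.69592013  50.88391367 322.89246192] [-0.36785841  0.93056236 -1.41580047] [-0.06360946  0.01766435 -0.07563022] 9.350472484173755 18.95
```

View pics/c3.png

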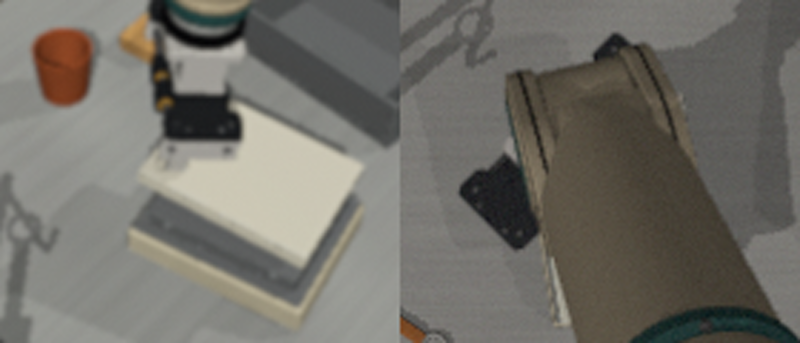

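The cover is off and held, tilted about 7°. The stack is still at (469,15). Carrying it to the tub.

Run:
```python
from h import *
a=goto([513,51,380],45.7,4,claw=1,pitch=5)
b=goto([593,-245,370],45.7,14,a,claw=1,pitch=0)
```

```text
step mm 14 deg 0.5
[[1, 0.013, 0.001, -0.094, 0.0, -0.003, 0.0], [1, 0.013, 0.002, -0.095, 0.0, -0.003, 0.0], [1, 0.011, 0.001, -0.094, 0.0, -0.003, 0.0], [1, 0.011, 0.002, -0.095, 0.0, -0.003, 0.0]]
end [513.  51. 380.] [-2.864 -1.202 -0.122]
step mm 22 deg 0.3
[[1, -0.074, 0.126, -0.002, 0.0, -0.002, 0.0], [1, -0.074, 0.126, -0.001, 0.0, -0.002, 0.0], [1, -0.074, 0.126, 0.0, 0.0, -0.002, 0.0], [1, -0.074, 0.126, 0.0, 0.0, -0.002, 0.0], [1, -0.074, 0.126, 0.0, 0.0, -0.002, 0.0]]
[[1, -0.074, 0.125, 0.001, 0.0, -0.002, 0.0], [1, -0.074, 0.126, 0.001, 0.0, -0.002, 0.0], [1, -0.074, 0.126, 0.002, 0.0, -0.002, 0.0], [1, -0.074, 0.126, 0.002, 0.0, -0.002, 0.0], [1, -0.074, 0.126, 0.002, 0.0, -0.002, 0.0]]
[[1, -0.074, 0.126, 0.004, 0.0, -0.002, 0.0], [1, -0.074, 0.126, 0.003, 0.0, -0.002, 0.0], [1, -0.074, 0.126, 0.004, 0.0, -0.002, 0.0], [1, -0.074, 0.126, 0.005, 0.0, -0.002, 0.0]]
end [ 593. -245.  370.] [ 2.896  1.215 -0.004]
```

Request:
send_rows:
  commands:
    - [[1,0.013,0.001,-0.094,0,-0.003,0],[1,0.013,0.002,-0.095,0,-0.003,0],[1,0.011,0.001,-0.094,0,-0.003,0],[1,0.011,0.002,-0.095,0,-0.003,0]]

```text
time: 19.35
ee_pos: [512.9, 51.0, 380.6]
orientation: [-2.864, -1.202, -0.122]
contact_force: [0.5, -0.6, -2.3]
width: 9.6
grip_force: 60.0
```

Request:
send_rows:
  commands:
    - [[1,-0.074,0.126,-0.002,0,-0.002,0],[1,-0.074,0.126,-0.001,0,-0.002,0],[1,-0.074,0.126,0,0,-0.002,0],[1,-0.074,0.126,0,0,-0.002,0],[1,-0.074,0.126,0,0,-0.002,0]]

```text
time: 19.85
ee_pos: [541.8, -55.6, 376.5]
orientation: [-2.877, -1.207, -0.077]
contact_force: [0.7, 0.2, -2.1]
width: 9.6
grip_force: 60.0
```

Request:
send_rows:
  commands:
    - [[1,-0.074,0.125,0.001,0,-0.002,0],[1,-0.074,0.126,0.001,0,-0.002,0],[1,-0.074,0.126,0.002,0,-0.002,0],[1,-0.074,0.126,0.002,0,-0.002,0],[1,-0.074,0.126,0.002,0,-0.002,0]]

```text
time: 20.35
ee_pos: [570.3, -161.3, 372.9]
orientation: [-2.889, -1.212, -0.032]
contact_force: [0.1, -0.2, -1.4]
width: 9.2
grip_force: 60.0
```

Request:
send_rows:
  commands:
    - [[1,-0.074,0.126,0.004,0,-0.002,0],[1,-0.074,0.126,0.003,0,-0.002,0],[1,-0.05,0.08,0.004,0,-0.002,0],[1,-0.05,0.08,0.003,0,0,0],[1,-0.03,0.06,0,0,0,0]]

```text
time: 20.85
ee_pos: [591.5, -240.6, 370.1]
orientation: [-2.895, -1.214, -0.005]
contact_force: [0.5, -0.1, -1.2]
width: 9.6
grip_force: 60.0
```

Request:
send_rows:
  commands:
    - [[1,0,0,0,0,0,0],[1,0,0,0,0,0,0],[1,0,0,0,0,0,0],[1,0,0,0,0,0,0],[1,0,0,0,0,0,0]]

```text
time: 21.35
ee_pos: [591.5, -239.1, 370.5]
orientation: [-2.895, -1.216, -0.006]
contact_force: [0.2, 0.5, -1.5]
width: 9.1
grip_force: 60.0
```

Run:
```python
from h import *
i=env.get_image("side");j=env.get_image("top")
save(cv2.resize(np.hstack([i[140:350,130:410],j[140:350,130:410]]),(800,300),interpolation=cv2.INTER_CUBIC),"f1.png")
for c in("side","top"):
  for q in("cover_near","cover_far","cover_left","cover_right","cover","tub","stack","scraper","scraper_eye"):
    print(c,q,[(W(c,r["centre"]).round(0).tolist(),round(r["confidence"],2)) for r in env.place_of(c,q)[:2]])
s=env.state();print(s["ee_pos"],s["orientation"],s["contact_force"],s["grip_force"],s["width"],s["time"],np.abs(s["joint_velocities"]).max())
```

```text
side cover_near [([607.0, -214.0, 155.0], 0.71)]
side cover_far [([463.0, -382.0, 152.0], 0.72), ([468.0, 11.0, 6.0], 0.61)]
side cover_left [([429.0, -245.0, 152.0], 0.73)]
side cover_right []
side cover [([534.0, -296.0, 153.0], 0.87)]
side tub [([533.0, -303.0, 1.0], 0.74), ([754.0, -177.0, 2.0], 0.7)]
side stack [([467.0, 13.0, 5.0], 0.87)]
side scraper [([529.0, 335.0, 140.0], 0.79), ([367.0, 234.0, -0.0], 0.51)]
side scraper_eye [([528.0, 344.0, 202.0], 0.88), ([338.0, 195.0, 6.0], 0.67)]
top cover_near [([610.0, -208.0, 153.0], 0.74)]
top cover_far [([453.0, -387.0, 154.0], 0.58)]
top cover_left [([432.0, -240.0, 151.0], 0.67)]
top cover_right [([526.0, 333.0, 141.0], 0.73)]
top cover []
top tub [([532.0, -305.0, -1.0], 0.86), ([610.0, -208.0, 152.0], 0.58)]
top stack [([473.0, 11.0, -1.0], 0.77)]
top scraper [([525.0, 334.0, 144.0], 0.71), ([490.0, 353.0, 210.0], 0.67)]
top scraper_eye [([343.0, 193.0, 2.0], 0.68), ([526.0, 339.0, 199.0], 0.64)]
[ 591.50118331 -239.72540453  370.37029787] [-2.89555725 -1.21494528 -0.00556157] [-0.55303594 -0.51657857 -0.98536303] 59.99144911766052 9.532300271497894 22.35 0.0018013120529531234
```

View pics/f1.png

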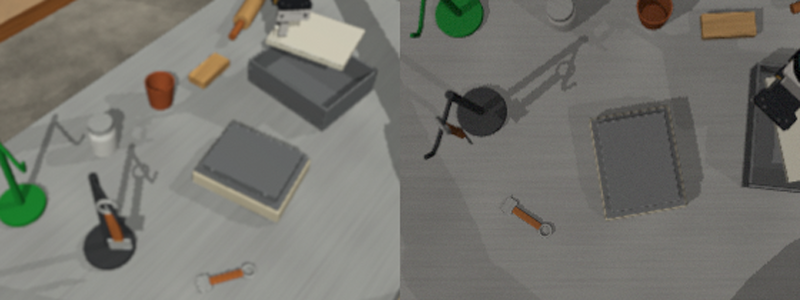

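The cover is held level over the tub, at (315,40) in the crop, with its centre about 8 mm from the tub's and its skirt at about 152 mm. The scraper hangs on the black hook at (110,220), and the stack is in place. Handing in.

```bash
python3 -c "
from plant import env
print(env.finish_job())"
```

```text
the job is handed in; nothing more can be done
None
```

I handed the job in and no verdict came back; at the last look the scraper was hanging on the black hook, the stack hadn't moved, and the cover was held level and still about 8 mm off the tub's centre at about 150 mm up.

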